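# Index the key one cut and lock it

### The arm

A 6-joint arm with a two-finger parallel gripper is mounted at the origin on a cart in front of the work surface, level with it; the furniture and walls round the work are solid. World frame = base frame: x ahead of the robot, y to its left, z up, the work surface at z = 0. Lengths are in m, angles in degrees, forces in N, time in s.
With the tool pointing down it reaches from about 0.375 to 0.75 m from the base axis. Payload 9 kg.
Tool frame: the origin (TCP) lies midway between the tips of the shut fingers; the grasp point (between the pads) lies 19 mm behind it; z points along the fingers, x is the direction in which the jaws open and shut, and the axes are right-handed (so a half turn about z gives the same grasp; the last joint's range is limited). The gripper opens to 85 mm and grips with 20 to 120 N. Pads are 22 mm wide; open, the fingers measure 114 mm over their backs; the gripper's body (76 mm by 85 mm) begins 54 mm behind the grasp point. The pads swing forward as they close: fully open they stand 13 mm farther back than shut.
Start: joints at [-80.082, 5.964, 5.575, 89.605, 0, 77.527], TCP at [0.229, -0.555, 0.231] pointing down, gripper open.
Joint ranges: [-171.21, 171.21], [-48.23, 106.86], [-62.78, 66.21], [-105.2, 120.99], [-86.42, 89.51], [-180, 180]. Speed limits (degrees/s): [127.2, 127.2, 147.25, 180, 180, 180].

### API

Orientations are given as a 3x3 rotation matrix whose columns are the frame's x, y, z axes.
In Python, from workcell import readout, imaging, order gives the robot as it stands.
- The arm moves only by the tool carry_out, never from a script. Its argument "rows" is a list of rows, each a list of 4 numbers: the shift along the tool's x, y, z in mm, then the turn about the tool's z in degrees. A call has 1 to 20 rows; each row is the pose to reach, as a shift and turn from the pose commanded when the call began, along the tool's axes at that moment; what a row does not reach only later rows make up. A row lasts 1/12 s, in which the tool goes at most 41.7 mm and 7.16 degrees, less where a joint would pass 70% of its speed; a pose out of reach is approached as far as the arm can. A call with a gripper value outside its range is refused whole. "claw" is the gripper command: -1 is fully open, 1 is shut, values between are in proportion, set as the call begins (left out, the last holds). The fingers move at their own pace and stop on an object; "squeeze" is the grip in N (left out, the last holds). Time passes only in rows, so rows that repeat a pose let the fingers close. It gives the time, the measured TCP pose, the force and the opening at its end, in the units of the state.
- readout.read_state(): the state, without advancing time (a new reading comes with each control period).
- imaging.capture(name): name is "side" or "top" or "wrist"; returns a dict with "img" (384x512x3 uint8, red, green, blue), "fovy" (degrees; the focal length in pixels is half the picture's height over the tangent of half this angle, whatever the lens; pixels are square), "cx", "cy" (the principal point, pixels), "k1" (the pictures are not rectified: a ray, as slopes to the right and down, at radius r is drawn at 1 + k1 r^2 times it, then the intrinsics apply), "cam_to_world" (4x4, takes a point from camera to world coordinates). Camera axes: x right, y down, z forward; pixel columns grow to the right and rows downward; lengths in m; the calibration is good to about 2 mm. A picture is of the moment at which its call begins. There is no depth.
- order.close_job(): hands the job in, once; it reports no verdict.
The state is a dict: "time": time; "joint_pos": joint angles; "joint_velocities": joint speeds; "tau": joint torques, N m; "position": TCP position; "orientation": TCP orientation; "ft_force": force on the tool from outside, world axes, zero at the start; "wrist_torque": the same for the moment, N m; "grip_width": finger opening in m.
Only numpy, scipy, OpenCV 4.12 (cv2) and the standard library are available. Lean on these libraries where they do the work, as an engineer would, in place of code of your own. Each camera call takes 0.05 s, during which the arm holds its last target.

### The job

The key in the coding vise has to be stepped on by one cut. With a fingertip on the knurled rim, roll the knob's top away from the robot by exactly one click, until it sits in the next click position; then push the mushroom-headed locking plunger fully home with a finger. Do not touch the key carriage itself, pick nothing up, and leave the padlock, lock cylinder, oil bottle and pin tin where they are.

Things in the scene. Friction and masses are not known exactly. Their poses are not given: they have to be found in the camera images.
- key_vise: Grey coding vise screwed to the bench, turned up to 0.35 rad. Frame: x away from the robot, y left along slide and knob axis, z up, origin on the bench. In mm: base x -60..60, y -85..130, 16 high; bearing plates and toothed index wheel x -33..33, y -83..-53, 71 high; plunger guide x -66..-33, y -81..-55, 62 high; roller guide x 41..59, same y, 52 high; pointer arm x -8..57, y 33..47, 99 high.
- knob_top (a point): Point fixed on the vise: top of the knurled rim, mid width, 78 mm above the bench, at (0,-96,78) mm in the key_vise frame. The dark steel knob is a wheel 60 mm in diameter, 17 mm wide, upright at the vise's right end, axis level along the vise's y and 48 mm up; its inner face is 4.5 mm from a bearing plate, the upper half is bare.
- knob_rim (a point): Point on the knob's rim that turns with it, 30 mm from the axis; at joint value 0 it is at knob_top. The one long black line on the knob's outer end face points to it.
- index_knob (a joint): Knob angle (rad), grows as its top goes away from the robot (vise +x). Clicks every 0.5236 rad (30 degrees, 15.7 mm of rim) at multiples from 0; starts in the click at 0 or 0.5236. Past half way a sprung roller pulls it on; the hump takes about 2 N at the rim. Rim friction about 1: press 8 to 20 N, draw the fingertip level along vise x. A click moves the key 4 mm.
- plunger_face (a point): Centre of the flat front face of the locking plunger's black mushroom head (26 mm diameter, 8 mm thick, face upright towards the robot, vise -x), 48 mm above the bench, at (-86,-68,48) mm in the key_vise frame when fully out. The bench before it is free.
- lock_plunger (a joint): Plunger travel (m) along the vise's +x: 0 fully out (unlocked), 0.012 home on its stop with its nose between two teeth of the index wheel. Starts between 0 and 0.0025. Takes about 3 N, stays where it is left. It goes home only if the knob sits in a click.
- key_carriage: Dark steel carriage, 78 x 56 mm, on the slide rails, from 25 mm above the bench, jaws up to 82 mm high, carrying the brass key under the pointer. Origin on the bench under its middle. Driven by the knob; not to be touched.
- padlock: Brass padlock, 71 x 46 x 20 mm, lying loose about 80 mm to the right of the knob. Origin at the centre of its underside. Bystander.
- lock_cylinder: Grey lock cylinder, 17 x 60 x 24 mm, loose behind the right half of the vise. Origin at the centre of its underside. Bystander.
- oil_bottle: Cream oil bottle with a red spout, 46 mm diameter, 150 mm high, standing loose behind the left half of the vise. Origin at the centre of its underside. Bystander.
- pin_tin: Blue-lidded tin, 66 x 94 x 30 mm, lying loose in front of the left half of the vise. Origin at the centre of its underside. Bystander.

How it is judged (in metres and radians):
On the way, in this order (a step that is already met when the one before it is completed fails the run):
1. the knob rests one click further on, its top having gone away from the robot, with the plunger still out ((value of joint index_knob between 0.454 and 0.594 rad or value of joint index_knob between 0.977 and 1.117 rad) and distance of knob_rim from where it was at the start of the episode between 0.013 and 0.018 m and value of joint lock_plunger below 0.005 m), for 0.3 s.
2. the locking plunger is home and the knob still in that click ((value of joint index_knob between 0.454 and 0.594 rad or value of joint index_knob between 0.977 and 1.117 rad) and distance of knob_rim from where it was at the start of the episode between 0.013 and 0.018 m and value of joint lock_plunger above 0.0105 m), for 0.2 s.
At the end, for the whole second after the job is handed in: The knob stands exactly one click (0.5236 rad, within 0.07) beyond its starting click, in the direction in which its top goes away from the robot, and is still; the locking plunger is at least 10.5 of its 12 mm in; the bystanders are at rest (all of step 2 and velocity of joint index_knob between -0.05 and 0.05 rad/s and linear speed of each of padlock, lock_cylinder, oil_bottle, pin_tin below 0.01 m/s); the robot touches nothing.
It fails at once if the key carriage is touched by the robot (contact force between any of the fingers, the arm and key_carriage above 0.5 N).
It fails at once if the padlock is moved more than 20 mm or lifted (distance of padlock from where it was at the start of the episode above 0.02 m or height (world z) of padlock above 0.012 m).
It fails at once if the lock cylinder is moved more than 20 mm or lifted (distance of lock_cylinder from where it was at the start of the episode above 0.02 m or height (world z) of lock_cylinder above 0.012 m).
It fails at once if the oil bottle is moved more than 20 mm or lifted (distance of oil_bottle from where it was at the start of the episode above 0.02 m or height (world z) of oil_bottle above 0.012 m).
It fails at once if the pin tin is moved more than 20 mm or lifted (distance of pin_tin from where it was at the start of the episode above 0.02 m or height (world z) of pin_tin above 0.012 m).
It also fails if it takes over 42 s, if anything falls off the work surface, if the arm or the gripper's body presses on something with over 40 N, if the wrist force passes 120 N, or if a joint passes its speed limit or range.

## Working session

There is one attempt and no reset: what is moved stays moved. The work goes in short steps, Python scripts to look and compute and a tool call to move; the robot and the scene stay as the last step left them, time stands still between calls to the robot, and variables do not carry over. Pictures are saved under pics/ and viewed, and the job is handed in when it is done.

Besides the shell and the picture viewer there is one more tool, called in YAML: its name, and indented under it one key for each argument. carry_out: Moves the arm, as the interface text tells. Its arguments: {"type":"object","properties":{"rows":{"type":"array"},"claw":{"type":"number"},"squeeze":{"type":"number"}},"required":["rows"]}

```bash
mkdir -p pics; ls
python3 - <<'E'
from workcell import readout, imaging
import cv2,numpy as np
s=readout.read_state()
for k,v in s.items(): print(k,np.round(v,4).tolist())
for n in ["side","top","wrist"]:
    c=imaging.capture(n); cv2.imwrite(f"pics/{n}0.png",c["img"][:,:,::-1]); print(n,c["fovy"],c["cx"],c["cy"],c["k1"],np.round(c["cam_to_world"],4).tolist())
    np.save(f"pics/{n}0.npy",c,allow_pickle=True)
E
```

```text
pics
time 0.0
joint_pos [-80.0837, 5.999, 5.5263, 89.604, -0.0017, 77.5271]
joint_velocities [0.0487, -0.0822, 0.0809, 0.1365, -0.0175, 0.0129]
tau [0.0001, -55.693, 50.3651, 0.0169, -0.0003, -0.0]
position [0.2285, -0.5544, 0.2305]
orientation [[0.3809, -0.9246, -0.0003], [-0.9246, -0.3809, 0.0013], [-0.0013, -0.0003, -1.0]]
ft_force [-0.3101, -0.4261, 0.2675]
wrist_torque [-0.0021, 0.0319, -0.0589]
grip_width 0.0858
side 46.77212462010576 258.555059199101 190.9347032566299 0.014611861598462238 [[0.9995, -0.006, -0.0325, 0.574], [0.0256, -0.483, 0.8753, -0.7621], [-0.021, -0.8756, -0.4826, 0.5777], [0.0, 0.0, 0.0, 1.0]]
top 43.22625453317523 258.1487312670183 193.29700073293108 -0.1212217731888523 [[0.012, -0.9892, 0.146, 0.3937], [-0.9999, -0.0125, -0.0025, 0.1778], [0.0043, -0.146, -0.9893, 1.0728], [0.0, 0.0, 0.0, 1.0]]
wrist 67.97233850864191 254.0025333839913 189.03083859867425 0.01487210025746109 [[0.3816, -0.8789, -0.286, 0.3017], [-0.9243, -0.3636, -0.1159, -0.5253], [-0.0021, 0.3086, -0.9512, 0.3736], [0.0, 0.0, 0.0, 1.0]]
```

View pics/side0.png

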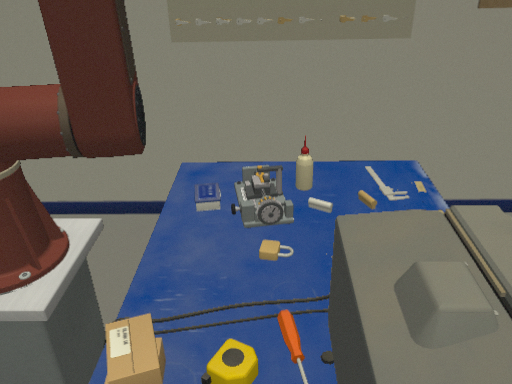

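View pics/top0.png

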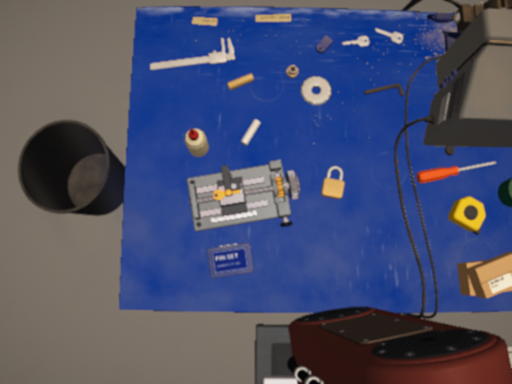

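View pics/wrist0.png

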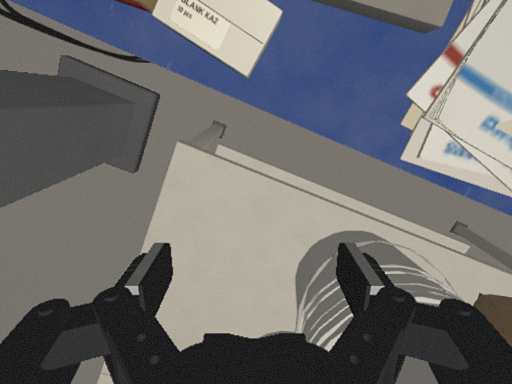

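Run:
```python
import cv2
a=cv2.imread("pics/side0.png")[150:235,180:340]; cv2.imwrite("pics/side0z.png",cv2.resize(a,None,fx=5,fy=5,interpolation=cv2.INTER_CUBIC))
a=cv2.imread("pics/top0.png")[150:240,180:310]; cv2.imwrite("pics/top0z.png",cv2.resize(a,None,fx=6,fy=6,interpolation=cv2.INTER_CUBIC))
```

```text
(no output)
```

View pics/side0z.png

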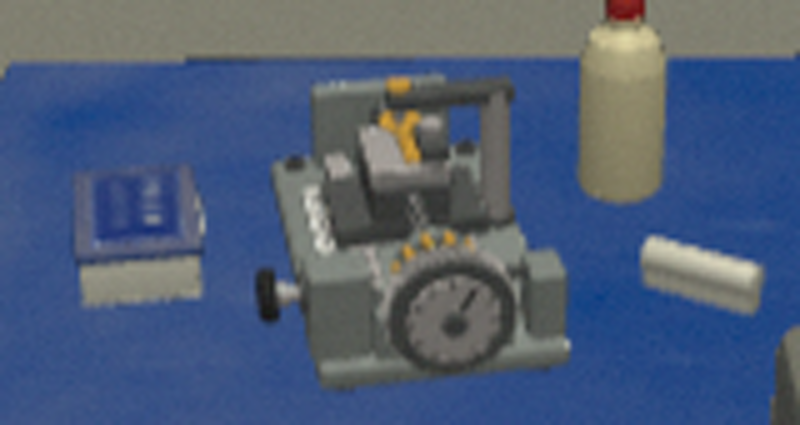

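View pics/top0z.png

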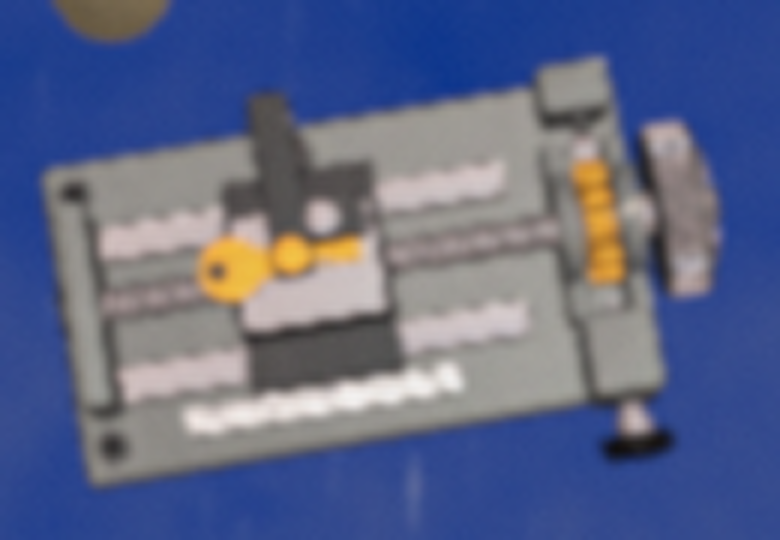

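```bash
cat > h.py <<'E'
import numpy as np, cv2
from scipy.optimize import least_squares
def K(c):
    f=c["img"].shape[0]/2/np.tan(np.radians(c["fovy"])/2)
    return f
def ray(c,u,v):
    f=K(c); k=c["k1"]; a=np.array([(u-c["cx"])/f,(v-c["cy"])/f]); p=a.copy()
    for _ in range(50): p=a/(1+k*(p@p))
    M=np.array(c["cam_to_world"]); d=M[:3,:3]@np.array([p[0],p[1],1]); return M[:3,3],d
def onz(c,u,v,z):
    o,d=ray(c,u,v); return o+d*(z-o[2])/d[2]
def proj(c,P):
    M=np.array(c["cam_to_world"]); q=M[:3,:3].T@(np.asarray(P)-M[:3,3]); s=q[:2]/q[2]; s=s*(1+c["k1"]*(s@s)); f=K(c)
    return np.array([s[0]*f+c["cx"],s[1]*f+c["cy"]])
def v2w(p,x,y,th):
    X,Y,Z=np.array(p)/1000; return np.array([x+np.cos(th)*X-np.sin(th)*Y,y+np.sin(th)*X+np.cos(th)*Y,Z])
E
python3 - <<'E'
from h import *
T=np.load("pics/top0.npy",allow_pickle=True).item();S=np.load("pics/side0.npy",allow_pickle=True).item()
t=lambda a,b:(180+(a+.5)/6-.5,150+(b+.5)/6-.5)
s=lambda a,b:(180+(a+.5)/5-.5,150+(b+.5)/5-.5)
L=[(T,t(45,172),(60,130,16),'A'),(T,t(95,485),(-60,130,16),'B'),(T,t(663,383),(-66,-81,62),'pg1'),(T,t(592,400),(-66,-55,62),'pg2'),(T,t(607,57),(59,-81,52),'rg1'),(T,t(540,68),(59,-55,52),'rg2'),
(S,s(455,320),(0,-104.5,48),'knob'),(S,s(267,294),(-82,-68,48),'plung'),(S,s(318,378),(-60,-85,16),'c1'),(S,s(570,344),(60,-85,16),'c2'),(T,t(638,443),(-82,-68,56),'plungT')]
for c,p,q,n in L: print(n,onz(c,*p,q[2]/1000).round(4))
f=lambda x:np.concatenate([proj(c,v2w(q,*x))-p for c,p,q,n in L])
r=least_squares(f,[.5,0,.15],loss='soft_l1'); print(r.x)
for (c,p,q,n),e in zip(L,f(r.x).reshape(-1,2)): print(n,e.round(2))
for nm,q in dict(knob=(0,-96,78),pl=(-86,-68,48)).items(): print(nm,v2w(q,*r.x).round(4))
for g in [T],[S]:
    L2=[l for l in L if l[0] is g[0]]
    f2=lambda x:np.concatenate([proj(c,v2w(q,*x))-p for c,p,q,n in L2]); print(least_squares(f2,r.x).x)
# line angle
from math import *
th=r.x[2]
for p in [s(455,323),s(473,293)]:
    o,d=ray(S,*p); n=np.array([-sin(th),cos(th),0]); P0=v2w((0,-104.5,48),*r.x); X=o+d*((P0-o)@n)/(d@n); print(((X-P0)@[cos(th),sin(th),0]).round(4),(X-P0)[2].round(4))
print("padlock",onz(T,333,187,.015), "tin",onz(T,231,260,.03))
E
```

```text
A [0.5815 0.3333 0.016 ]
B [0.4661 0.3112 0.016 ]
pg1 [0.5011 0.1078 0.062 ]
pg2 [0.4949 0.1326 0.062 ]
rg1 [0.6195 0.1275 0.052 ]
rg2 [0.6152 0.1515 0.052 ]
knob [0.5683 0.0922 0.048 ]
plung [0.4813 0.1157 0.048 ]
c1 [0.5049 0.0937 0.016 ]
c2 [0.622 0.122 0.016]
plungT [0.4805 0.1161 0.056 ]
[0.54844674 0.1962282  0.1839866 ]
A [-0.74 -0.96]
B [-0.84  0.16]
pg1 [1.56 1.33]
pg2 [1.2  0.61]
rg1 [ 0.05 -0.79]
rg2 [-0.66 -0.62]
knob [-0.3  -0.29]
plung [-0.48  0.31]
c1 [ 0.23 -1.89]
c2 [ 0.4  -0.37]
plungT [0.82 0.13]
knob [0.566  0.1018 0.078 ]
pl [0.4763 0.1136 0.048 ]
[0.54844212 0.1966902  0.18424853]
[0.54773996 0.19387677 0.19396638]
0.0007 -0.0025
0.009 0.0124
padlock [0.56610176 0.00929678 0.015     ] tin [0.40286802 0.23149678 0.03      ]
```

```bash
cat >> h.py <<'E'
V=(0.5484,0.1963,0.184)
def delta(target):
    from workcell import readout
    s=readout.read_state(); R=np.array(s["orientation"]); p=np.array(s["position"])
    d=R.T@(np.array(target)-p)*1000
    a=np.degrees(np.arctan2(-R[1,1],-R[0,1])) # world dir of -y
    print("t",round(s["time"],2),"pos",p.round(4),"dtool mm",d.round(1),"turn",round(a-np.degrees(V[2]),2),"F",np.round(s["ft_force"],1),"w",round(s["grip_width"],4))
E
python3 - <<'E'
from h import *
delta(v2w((-8,-97,150),*V))
E
```

```text
t 0.15 pos [ 0.2285 -0.5545  0.2307] dtool mm [-479.  -554.    81.3] turn 11.85 F [-0.5  0.1 -0.4] w 0.0854
```

carry_out:
  rows:
    - [-24,-28,0,0]
    - [-48,-55,0,1]
    - [-72,-83,0,2]
    - [-96,-111,0,3]
    - [-120,-139,0,4]
    - [-144,-166,0,5]
    - [-168,-194,0,6]
    - [-192,-222,0,7]
    - [-216,-249,0,8]
    - [-240,-277,0,9]
    - [-264,-305,0,10]
    - [-288,-332,0,11]
    - [-312,-360,0,11.8]
    - [-336,-388,0,11.8]
    - [-360,-416,0,11.8]
    - [-384,-443,0,11.8]
    - [-408,-471,0,11.8]
    - [-432,-499,5,11.8]
    - [-456,-527,10,11.8]
    - [-479,-554,20,11.8]
  claw: 1
  squeeze: 40

```text
time: 1.82
position: [0.5592, 0.1012, 0.2117]
orientation: [[0.184, -0.983, 0.001], [-0.983, -0.184, -0.0], [0.0, -0.001, -1.0]]
ft_force: [0.3, -1.0, -0.1]
grip_width: 0.0004
```

carry_out:
  rows:
    - [0,0,20,0]
    - [0,0,40,0]
    - [0,0,40,0]
    - [0,0,40,0]

```text
time: 2.15
position: [0.5574, 0.0992, 0.1704]
orientation: [[0.184, -0.983, -0.003], [-0.983, -0.184, 0.0], [-0.0, 0.002, -1.0]]
ft_force: [-0.4, -0.7, 0.4]
grip_width: -0.0
```

Run:
```python
from h import *
from workcell import imaging
delta(v2w((-8,-97,150),*V))
for n,(b,sc) in dict(side=((120,260,180,340),5),top=((130,260,170,340),4),wrist=((0,384,0,512),1)).items():
    c=imaging.capture(n); np.save(f"pics/{n}1.npy",c,allow_pickle=True)
    a=c["img"][b[0]:b[1],b[2]:b[3],::-1]; cv2.imwrite(f"pics/{n}1.png",cv2.resize(a,None,fx=sc if n!='side' else 4,fy=sc if n!='side' else 4,interpolation=cv2.INTER_CUBIC))
    print(n,proj(c,v2w((0,-96,78),*V)).round(1),proj(c,v2w((-86,-68,48),*V)).round(1))
```

```text
t 2.15 pos [0.5574 0.0992 0.1704] dtool mm [-0.1 -1.  20.4] turn 0.06 F [-0.4 -0.7  0.4] w -0.0
side [269.5 200. ] [230.8 208.9]
top [293.5 181.7] [286.8 225.7]
wrist [251.2 182.7] [225.3 252.1]
```

View pics/side1.png

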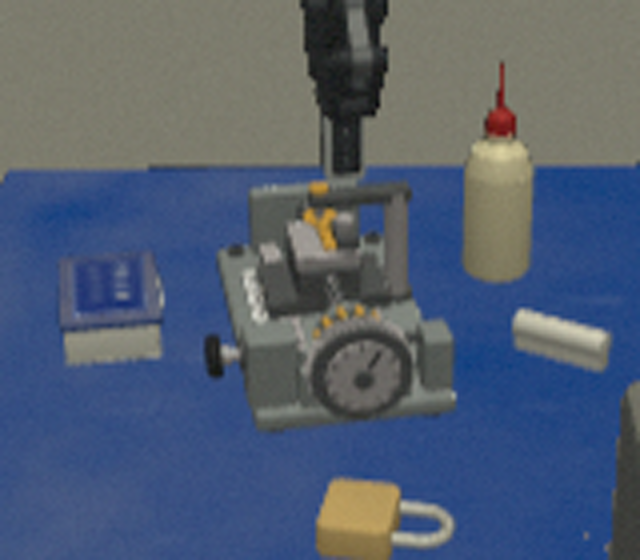

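View pics/wrist1.png

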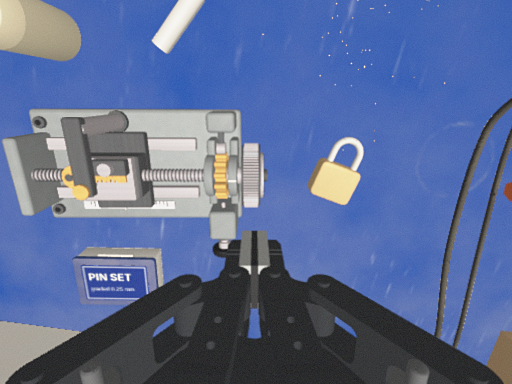

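Run:
```python
from h import *
W=np.load("pics/wrist1.npy",allow_pickle=True).item()
a=W["img"][100:260,180:300,::-1]; cv2.imwrite("pics/wrist1z.png",cv2.resize(a,None,fx=3.7,fy=3.7,interpolation=cv2.INTER_CUBIC))
t=np.linspace(0,2*np.pi,73)
for y in (-104.5,-87.5):
    P=np.array([proj(W,v2w((30*np.cos(i),y,48+30*np.sin(i)),*V)) for i in t]); print(y,P.min(0).round(1),P.max(0).round(1))
for q in [(-66,-81,62),(-66,-55,62),(59,-81,52),(59,-55,52),(60,-85,16),(60,130,16),(-60,130,16),(-86,-81,48),(-86,-55,48)]: print(q,proj(W,v2w(q,*V)).round(1))
```

```text
-104.5 [259.7 142.6] [261.  204.8]
-87.5 [241.4 142.5] [243.9 204.8]
(-66, -81, 62) [236.4 241.7]
(-66, -55, 62) [210.3 241.6]
(59, -81, 52) [234.6 111. ]
(59, -55, 52) [205.4 111. ]
(60, -85, 16) [240.8 108.3]
(60, 130, 16) [ 26.3 107.3]
(-60, 130, 16) [ 52.6 217.5]
(-86, -81, 48) [237.5 252.1]
(-86, -55, 48) [213.1 252.1]
```

View pics/wrist1z.png

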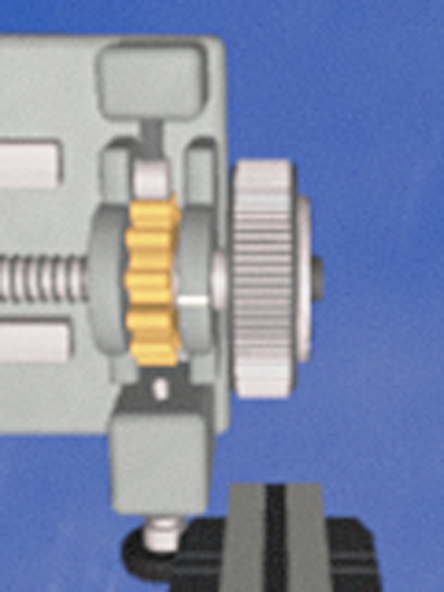

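carry_out:
  rows:
    - [0,-2,25,0]
    - [0,-2,50,0]
    - [0,-2,70,0]
    - [0,-2,82,0]
    - [0,-2,86,0]
    - [0,-2,86,0]
    - [0,-2,86,0]

```text
time: 2.88
position: [0.5611, 0.0993, 0.0868]
orientation: [[0.184, -0.983, 0.002], [-0.983, -0.184, -0.0], [0.001, -0.002, -1.0]]
ft_force: [0.4, -0.2, 0.2]
grip_width: 0.0001
```

Run:
```python
from h import *
from workcell import imaging
delta(v2w((-8,-97,78),*V))
c=imaging.capture("side"); a=c["img"][130:230,200:330,::-1]; cv2.imwrite("pics/side2.png",cv2.resize(a,None,fx=6,fy=6,interpolation=cv2.INTER_CUBIC))
```

```text
t 2.88 pos [0.5611 0.0993 0.0868] dtool mm [-0.7  2.8  8.8] turn 0.04 F [ 0.4 -0.2  0.2] w 0.0001
```

View pics/side2.png

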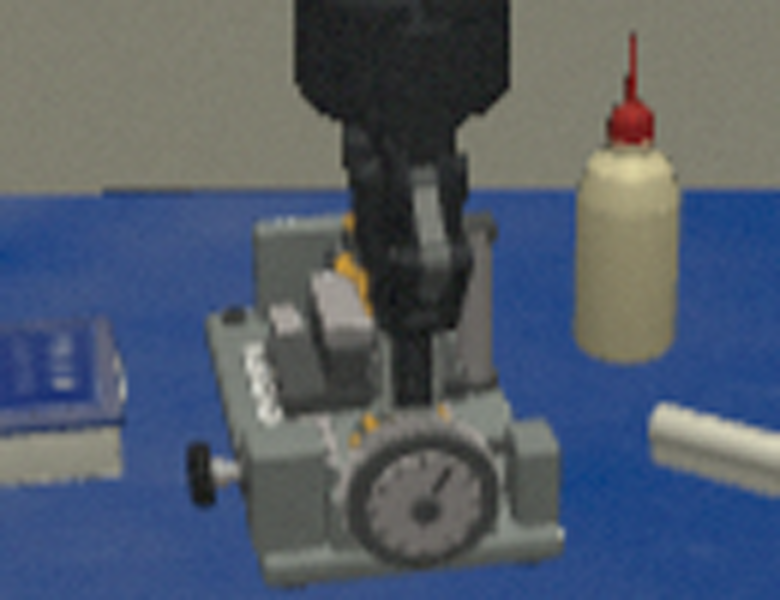

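carry_out:
  rows:
    - [0,2,3,0]
    - [0,2,6,0]
    - [0,2,7,0]
    - [0,2,7,0]
    - [0,2,7,0]

```text
time: 3.35
position: [0.5583, 0.0991, 0.0783]
orientation: [[0.184, -0.983, -0.0], [-0.983, -0.184, -0.0], [0.0, 0.0, -1.0]]
ft_force: [0.6, -0.1, 0.4]
grip_width: -0.0001
```

carry_out:
  rows:
    - [0,0,1,0]
    - [0,0,1,0]
    - [0,0,1,0]

```text
time: 3.6
position: [0.5586, 0.0991, 0.0779]
orientation: [[0.184, -0.983, 0.001], [-0.983, -0.184, -0.0], [0.0, -0.001, -1.0]]
ft_force: [-1.3, 0.6, 5.8]
grip_width: -0.0001
```

carry_out:
  rows:
    - [0,0,1,0]
    - [0,0,1,0]
    - [0,0,1,0]

```text
time: 3.85
position: [0.5589, 0.0991, 0.0778]
orientation: [[0.184, -0.983, 0.001], [-0.983, -0.184, -0.0], [0.0, -0.001, -1.0]]
ft_force: [-4.5, 1.6, 12.8]
grip_width: -0.0002
```

carry_out:
  rows:
    - [0,-1.5,0,0]
    - [0,-3,0,0]
    - [0,-4.5,0,0]
    - [0,-6,0,0]
    - [0,-7,0,0]
    - [0,-8,0,0]
    - [0,-8,0,0]

```text
time: 4.43
position: [0.5675, 0.1007, 0.0778]
orientation: [[0.184, -0.983, 0.003], [-0.983, -0.184, 0.0], [0.0, -0.003, -1.0]]
ft_force: [-0.4, 0.6, 9.9]
grip_width: -0.0002
```

Run:
```python
from h import *
from workcell import imaging
delta(v2w((8,-97,78),*V))
c=imaging.capture("side"); a=c["img"][170:230,220:310,::-1]; cv2.imwrite("pics/side3.png",cv2.resize(a,None,fx=8,fy=8,interpolation=cv2.INTER_CUBIC))
```

```text
t 4.43 pos [0.5675 0.1007 0.0778] dtool mm [-0.5 -6.7 -0.1] turn 0.06 F [-0.4  0.6  9.9] w -0.0002
```

View pics/side3.png

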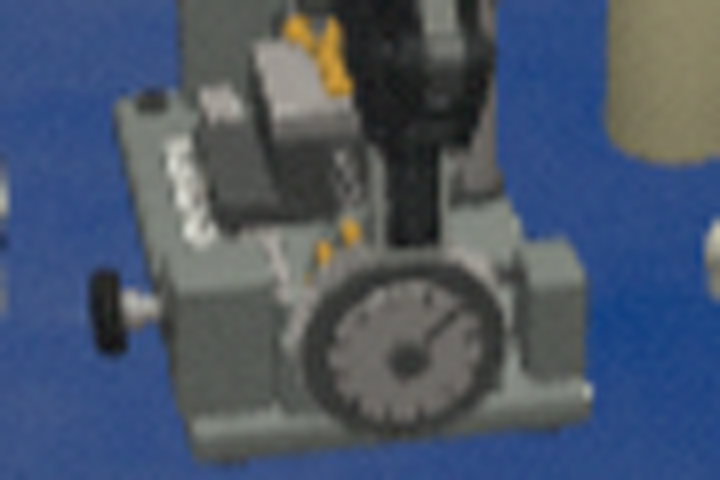

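carry_out:
  rows:
    - [0,-1.5,0,0]
    - [0,-3,0,0]
    - [0,-4.5,0,0]
    - [0,-6,0,0]
    - [0,-7,0,0]
    - [0,-7,0,0]
    - [0,-7,0,0]

```text
time: 5.07
position: [0.574, 0.1019, 0.0777]
orientation: [[0.184, -0.983, 0.002], [-0.983, -0.184, -0.0], [0.0, -0.002, -1.0]]
ft_force: [-1.4, 1.0, 9.6]
grip_width: 0.0001
```

Run:
```python
from h import *
from workcell import imaging
delta(v2w((8,-97,78),*V))
c=imaging.capture("side"); a=c["img"][170:230,220:310,::-1]; cv2.imwrite("pics/side4.png",cv2.resize(a,None,fx=8,fy=8,interpolation=cv2.INTER_CUBIC))
```

```text
t 5.07 pos [0.574  0.1019 0.0777] dtool mm [-0.5 -0.1 -0.3] turn 0.05 F [-1.4  1.   9.6] w 0.0001
```

View pics/side4.png

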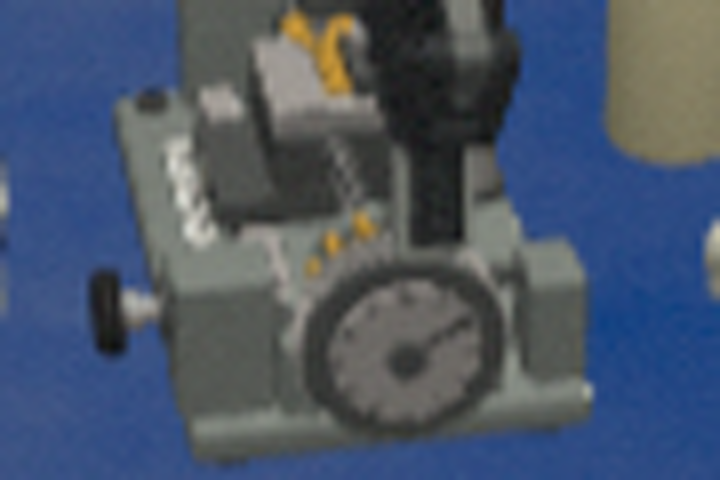

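carry_out:
  rows:
    - [0,0,-2,0]
    - [0,0,-5,0]
    - [0,0,-15,0]
    - [0,0,-35,0]
    - [0,0,-60,0]
    - [0,0,-80,0]
    - [0,0,-80,0]
    - [0,0,-80,0]

```text
time: 5.78
position: [0.574, 0.1018, 0.1581]
orientation: [[0.184, -0.983, 0.003], [-0.983, -0.184, -0.0], [0.001, -0.003, -1.0]]
ft_force: [-0.3, -0.1, -0.5]
grip_width: -0.0001
```

Run:
```python
from h import *
from workcell import imaging
delta(v2w((-125,-68,150),*V))
c=imaging.capture("side"); a=c["img"][170:230,220:310,::-1]; cv2.imwrite("pics/side5.png",cv2.resize(a,None,fx=8,fy=8,interpolation=cv2.INTER_CUBIC))
w=imaging.capture("wrist"); cv2.imwrite("pics/wrist5.png",w["img"][:,:,::-1])
```

```text
t 5.78 pos [0.574  0.1018 0.1581] dtool mm [-29.7 132.9   7.7] turn 0.05 F [-0.3 -0.1 -0.5] w -0.0001
```

View pics/side5.png

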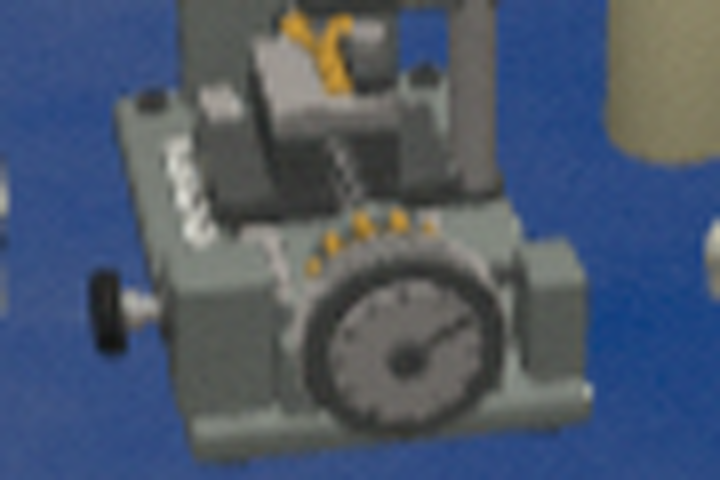

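carry_out:
  rows:
    - [-7,30,0,0]
    - [-14,60,0,0]
    - [-22,90,0,0]
    - [-28,115,0,0]
    - [-30,133,0,0]
    - [-30,133,30,0]
    - [-30,133,60,0]
    - [-30,133,90,0]
    - [-30,133,110,0]
    - [-30,133,118,0]
    - [-30,133,118,0]
    - [-30,133,118,0]

```text
time: 6.88
position: [0.4366, 0.1069, 0.0385]
orientation: [[0.184, -0.983, -0.001], [-0.983, -0.184, -0.0], [-0.0, 0.001, -1.0]]
ft_force: [0.6, -0.3, 0.1]
grip_width: -0.0002
```

Run:
```python
from h import *
from workcell import imaging
from math import *
delta(v2w((-97,-68,40),*V))
S=imaging.capture("side"); a=S["img"][160:235,200:310,::-1]; cv2.imwrite("pics/side6.png",cv2.resize(a,None,fx=7,fy=7,interpolation=cv2.INTER_CUBIC))
s=lambda a,b:(220+(a+.5)/8-.5,170+(b+.5)/8-.5)
th=V[2];Q=[]
for p in [s(407,361),s(468,321)]:
    o,d=ray(S,*p); n=np.array([-sin(th),cos(th),0]); P0=v2w((0,-104.5,48),*V); X=o+d*((P0-o)@n)/(d@n); Q.append([(X-P0)@[cos(th),sin(th),0],(X-P0)[2]])
Q=np.array(Q);e=Q[1]-Q[0];print(Q.round(4),degrees(atan2(*e)))
w=imaging.capture("wrist"); cv2.imwrite("pics/wrist6.png",w["img"][:,:,::-1])
```

```text
t 6.88 pos [0.4366 0.1069 0.0385] dtool mm [  0.6 -29.2  -1.5] turn 0.05 F [ 0.6 -0.3  0.1] w -0.0002
[[ 0.0003 -0.0038]
 [ 0.0179  0.0074]] 57.53664195216755
```

View pics/side6.png

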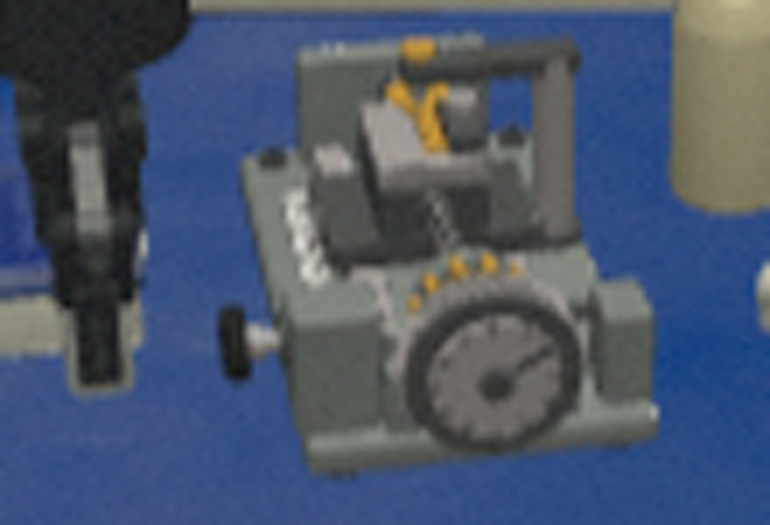

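View pics/wrist6.png

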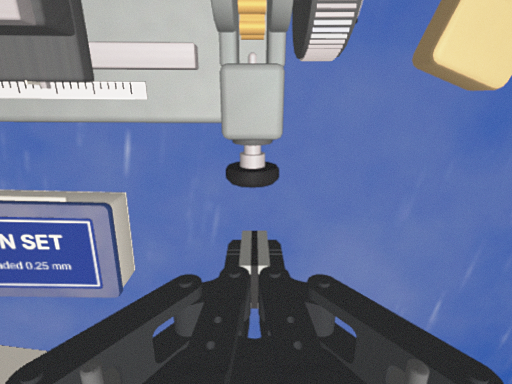

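carry_out:
  rows:
    - [0,-10,0,0]
    - [0,-20,0,0]
    - [0,-27,0,0]
    - [0,-30,0,0]
    - [0,-33,0,0]
    - [0,-35,0,0]
    - [0,-35,0,0]

```text
time: 7.57
position: [0.4714, 0.1134, 0.0384]
orientation: [[0.184, -0.983, 0.0], [-0.983, -0.184, -0.0], [0.0, -0.0, -1.0]]
ft_force: [-0.9, 0.0, -0.1]
grip_width: 0.0002
```

carry_out:
  rows:
    - [0,-1,0,0]
    - [0,-2,0,0]
    - [0,-3,0,0]
    - [0,-4,0,0]
    - [0,-5,0,0]
    - [0,-5,0,0]

```text
time: 8.07
position: [0.4763, 0.1143, 0.0383]
orientation: [[0.184, -0.983, 0.0], [-0.983, -0.184, -0.0], [0.0, -0.0, -1.0]]
ft_force: [-1.1, -0.1, 1.6]
grip_width: 0.0001
```

carry_out:
  rows:
    - [0,-1,0,0]
    - [0,-2,0,0]
    - [0,-2,0,0]
    - [0,-2,0,0]

```text
time: 8.4
position: [0.4769, 0.1145, 0.038]
orientation: [[0.184, -0.983, -0.003], [-0.983, -0.184, -0.001], [0.0, 0.003, -1.0]]
ft_force: [-8.7, -1.4, 5.2]
grip_width: 0.0001
```

carry_out:
  rows:
    - [0,-1,0,0]
    - [0,-2,0,0]
    - [0,-2,0,0]
    - [0,-2,0,0]

```text
time: 8.73
position: [0.4771, 0.1145, 0.0378]
orientation: [[0.184, -0.983, -0.006], [-0.983, -0.184, -0.002], [0.0, 0.007, -1.0]]
ft_force: [-17.3, -5.2, 11.9]
grip_width: -0.0
```

Run:
```python
from h import *
from workcell import imaging
delta(v2w((-85,-68,40),*V))
S=imaging.capture("side"); a=S["img"][160:235,200:310,::-1]; cv2.imwrite("pics/side7.png",cv2.resize(a,None,fx=7,fy=7,interpolation=cv2.INTER_CUBIC))
w=imaging.capture("wrist"); cv2.imwrite("pics/wrist7.png",w["img"][:,:,::-1])
```

```text
t 8.73 pos [0.4771 0.1145 0.0378] dtool mm [ 0.7 -0.1 -2.2] turn 0.05 F [-17.3  -5.2  11.9] w -0.0
```

View pics/wrist7.png

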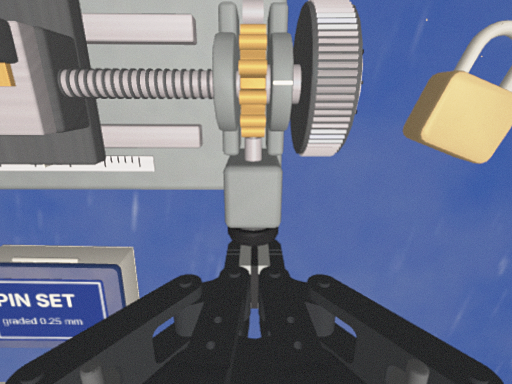

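View pics/side7.png

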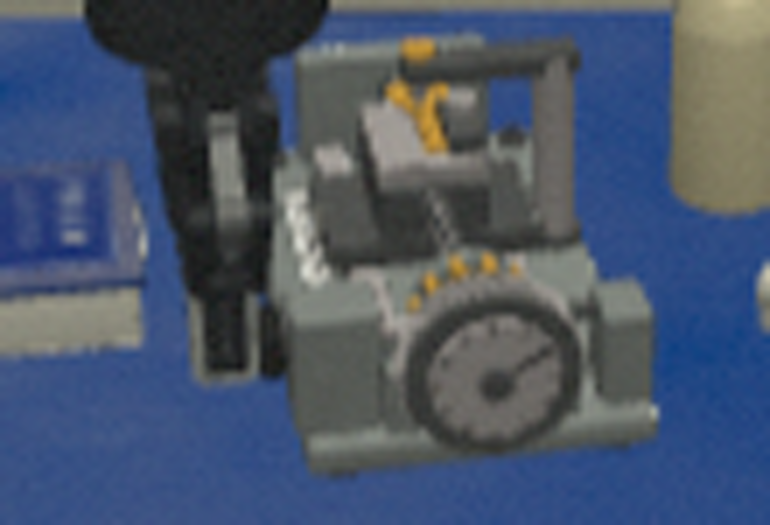

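carry_out:
  rows:
    - [0,5,0,0]
    - [0,20,0,0]
    - [0,45,0,0]
    - [0,60,0,0]
    - [0,60,-30,0]
    - [0,60,-60,0]
    - [0,60,-90,0]
    - [0,60,-90,0]
    - [0,60,-90,0]

```text
time: 9.58
position: [0.4228, 0.104, 0.1302]
orientation: [[0.184, -0.983, 0.005], [-0.983, -0.184, -0.0], [0.001, -0.004, -1.0]]
ft_force: [-0.4, 0.5, -0.8]
grip_width: -0.0001
```

Run:
```python
from h import *
from workcell import imaging
delta(v2w((-85,-68,40),*V))
S=imaging.capture("side"); a=S["img"][160:235,200:310,::-1]; cv2.imwrite("pics/side8.png",cv2.resize(a,None,fx=7,fy=7,interpolation=cv2.INTER_CUBIC))
for q in [(-86,-68,48),(-74,-68,48),(-66,-68,48)]: print(q,((proj(S,v2w(q,*V))-[200,160]+.5)*7).round())
w=imaging.capture("wrist"); cv2.imwrite("pics/wrist8.png",w["img"][:,:,::-1])
for q in [(-86,-68,48),(-74,-68,48),(-66,-68,62)]: print(q,proj(w,v2w(q,*V)).round())
```

```text
t 9.58 pos [0.4228 0.104  0.1302] dtool mm [  0.2 -55.   90.4] turn 0.05 F [-0.4  0.5 -0.8] w -0.0001
(-86, -68, 48) [219. 346.]
(-74, -68, 48) [255. 342.]
(-66, -68, 48) [279. 340.]
(-86, -68, 48) [254. 129.]
(-74, -68, 48) [254. 113.]
(-66, -68, 62) [254. 102.]
```

View pics/side8.png

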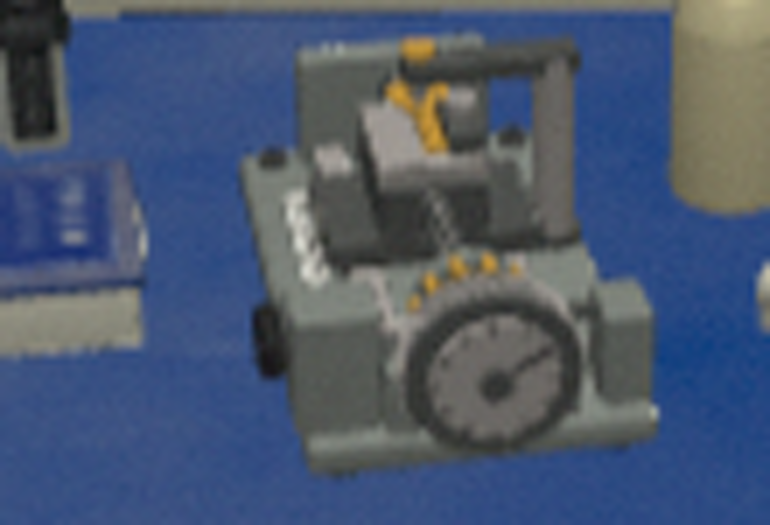

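View pics/wrist8.png

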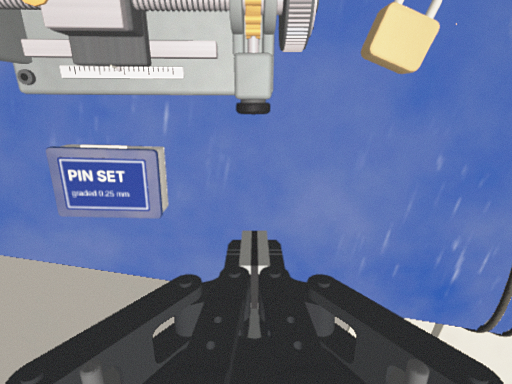

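```bash
python3 -c "
from workcell import order
print(order.close_job())"
```

```text
the job is handed in; nothing more can be done
None
```

The job is done and handed in; the hand-in gave no verdict. I rolled the knob one click with its top going away from the robot, then pushed the locking plunger onto its stop with the closed fingers.

- **Knob:** the index line started at about 29°, the 0.5236 rad click. I pressed with about 10–13 N and dragged the tip 15 mm along the vise's x. After lifting off, the line read about 57.5° by pixel measurement, against 60° expected. It looked the same in the picture taken after the plunger push.
- **Plunger:** the push stopped firmly, with force rising to 17 N. With the finger withdrawn, the side view shows the head's front face where it should be when fully home (column 255, predicted 255), tight against the guide.
- **Surroundings:** I saw no contact with the key carriage or the bystanders. The arm stands clear at z = 0.13 m with forces near zero, and the clock read about 9.6 s.

The top and side views disagreed by about 2–3 mm on the vise position, which is within what these moves could tolerate. No check failed.

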